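# Fit the washed kneading paddle on the dough kneader's keyed spindle

## Robot

A 7-joint arm with a two-finger parallel gripper is mounted at the origin on a cart in front of the work surface, level with it; the furniture and walls round the work are solid. World frame = base frame: x ahead of the robot, y to its left, z up, the work surface at z = 0. Lengths are in m, angles in rad, forces in N, time in s.
With the tool pointing down it reaches from about 0.4 to 0.75 m from the base axis. Payload 19.5 kg.
Tool frame: the origin (TCP) lies where the fingers leave the gripper's body, on its centre line; the fingertips stand 73 mm ahead of it and the grasp point (between the pads) lies 54 mm ahead of it; z points along the fingers, y is the direction in which the jaws open and shut (so a half turn about z gives the same grasp; the last joint's range is limited). The gripper opens to 85 mm and grips with 20 to 120 N. Pads are 22 mm wide; open, the fingers measure 114 mm over their backs; the gripper's body (76 mm by 85 mm) begins 54 mm behind the grasp point. The pads swing forward as they close: fully open they stand 13 mm farther back than shut.
Start: joints at [-1.241, 0.707, -0.028, 1.485, 0.022, 0.951, -0.075], TCP at [0.209, 0.536, 0.304] pointing down, gripper open.
Joint ranges: [-2.71, 2.71], [-0.32, 2.16], [-1.57, 1.52], [0, 2.45], [-1.46, 4.6], [0, 2.02], [-2.83, 2.83]. Speed limits (rad/s): [1.89, 1.89, 2.57, 2.57, 3.01, 3.01, 3.01].

## Interface

Orientations are given as a unit quaternion [w, x, y, z].
In Python, from plant import manip gives the robot as it stands.
- The arm moves only by the tool apply_moves, never from a script. Its argument "plan" is a list of rows, each a list of 3 entries, a list of its own where there are three numbers: the shift along the world's x, y, z in cm, then the turn about the world's z in rad, then the gripper command: -1 is shut, 1 is fully open, values between are in proportion. A call has 1 to 8 rows; each row shifts and turns the commanded pose from where the row before left it; what a row does not reach is not made up. A row lasts 1/12 s, in which the tool goes at most 41.7 mm and 7.16 degrees, less where a joint would pass 70% of its speed; a pose out of reach is approached as far as the arm can. A call with a gripper value outside its range is refused whole. The fingers move at their own pace and stop on an object; "force" is the grip in N (left out, the last holds). Time passes only in rows, so rows that do not move let the fingers close. It gives the time, the measured TCP pose, the force and the opening at its end, in the units of the state.
- manip.observe(): the state, without advancing time (a new reading comes with each control period).
- manip.get_image(name): name is "scene" or "top" or "wrist"; returns the picture (400x640x3 uint8, blue, green, red); there is no depth.
- manip.calibration(name): a dict with "mtx" (3x3 intrinsics, pixels), "distortion" ([k1, k2, p1, p2, k3] as OpenCV has them; the pictures are not rectified), "R" (3x3) and "t" (3): a world point X has camera coordinates R X + t; the wrist camera has in their place "mount" (4x4, takes a point from camera to tool coordinates, whose origin is the TCP and whose axes are the flange's). Camera axes: x right, y down, z forward; pixel columns grow to the right and rows downward; lengths in m; the calibration is good to about 2 mm. A picture is of the moment at which its call begins: read the wrist's pose just before it. calibration takes no time and is no camera call.
- manip.finish_job(): hands the job in, once; it reports no verdict.
The state is a dict: "time_s": time; "q": joint angles; "joint_velocities": joint speeds; "effort": joint torques, N m; "tcp_pos": TCP position; "tool_rot": TCP orientation; "contact_force": force on the tool from outside, world axes, zero at the start; "moment": the same for the moment, N m; "gripper_width": finger opening in m.
Only numpy, scipy, OpenCV 4.12 (cv2) and the standard library are available. Lean on these libraries where they do the work, as an engineer would, in place of code of your own. Each camera call takes 0.05 s, during which the arm holds its last target.

## Task

The washed kneading paddle hangs by its grooved neck in the keyhole slot of the steel drying rack. Slide it to the wide end of the slot and lift it out, then put it on the drive spindle in the pan of the dough kneader, turning it until its notch drops over the spindle's key, so that it stands upright, fully down on the pan floor. Do not force it down while it is still sitting on the key, and leave the white tub and the flour shaker where they are.

Things in the scene. Friction and masses are not known exactly. Their poses are not given: they have to be found in the camera images.
- paddle_grip (a point): Centre of the upright vane of the kneading paddle (loose, plain metal, 80 mm tall, 0.11 to 0.22 kg, hangs upright), on the hub axis, 63 mm above the hub's underside. Pinch the vane here: plate 10 mm thick, 36 mm tall, 36 mm long, plus a low tail (16 mm tall) reaching 36 mm from the axis on the notch side. z up the axis; x along the vane to tail and notch; y across the vane.
- paddle_foot (a point): Centre of the underside of the paddle's hub; axes as paddle_grip. Upward from here: hub 40 mm across, 30 mm tall; neck 16 mm across, 10 mm tall; shoulder disc 30 mm across, 5 mm thick; then the vane. The hub has a round bore from below, 20 mm wide, 28 mm deep; on its +x side a notch 9 mm wide, 18 mm high cuts through the wall.
- rack_hole (a point): Centre of the wide hole (46 mm across) of the keyhole slot, at the upper face of the rack's level steel plate. From it the slot, 20 mm wide, runs along +x; z is up. The paddle hangs in it 45 to 60 mm from the hole, neck through the slot, shoulder resting on the plate; there it can be raised 6 mm before the hub meets the plate.
- rack: Fixed drying rack: steel plate 150 x 80 mm, 4 mm thick, upper face 70 mm above the table, on two end plates. Origin on the table under the plate's middle; x along the slot, away from the wide hole (which lies at x = -30 mm); the slot's closed round end is centred at x = +35 mm.
- spindle_foot (a point): Point on the drive spindle's axis at the pan floor (20 mm above the table); axes those of the machine: x to its back, z up. The spindle is a steel post 16 mm across, 26 mm tall, top tapered. On one side a key 6 mm wide stands out to 14 mm from the axis, from the floor up to 14 mm. The key's direction is NOT in this reading: anywhere within 0.6 rad (35 degrees) of +x.
- machine: Dough kneader, fixed: white, 200 x 210 mm, 64 mm tall, open round pan 160 mm wide, 42 mm deep; small panel with four keys on its front (-x). Origin on the table under the spindle. Its spindle is geared and stays put under light rubbing. A hub put on with the notch elsewhere stops on the key, 14 mm short; with the notch within 0.12 rad of the key it drops to the pan floor.
- tub_mid (a point): Middle of a white lidded tub, 73 mm across and 64 mm tall, loose, a bystander left of the rack.
- shaker_mid (a point): Middle of a steel flour shaker, 72 mm across and 88 mm tall, loose, a bystander behind the kneader.

How it is judged:
By the outcome, as a careful person would: the job done as asked, in the order asked, and still so for the second after the job is handed in, with the robot touching nothing.
It also fails if it takes over 51 s, if anything falls off the work surface, if the arm or the gripper's body presses on something with over 40 N, if the wrist force passes 120 N, or if a joint passes its speed limit or range.

## Working session

There is one attempt and no reset: what is moved stays moved. The work goes in short steps, Python scripts to look and compute and a tool call to move; the robot and the scene stay as the last step left them, time stands still between calls to the robot, and variables do not carry over. Pictures are saved under pics/ and viewed, and the job is handed in when it is done.

Besides the shell and the picture viewer there is one more tool, called after ">>>" in YAML: its name, and indented under it one key for each argument. apply_moves: Moves the arm, as the interface text tells. Its arguments: {"type":"object","properties":{"plan":{"type":"array","items":{"type":"array"}},"force":{"type":"number"}},"required":["plan"]}

```bash
ls; mkdir -p pics
python3 - <<'E'
from plant import manip
import cv2
print(manip.observe())
for n in("scene","top","wrist"):
    im=manip.get_image(n); cv2.imwrite(f"pics/{n}0.png",im)
    print(n,manip.calibration(n))
E
```

```text
pics
{'time_s': 0.0, 'q': array([-1.24071584,  0.70709182, -0.02763126,  1.4849931 ,  0.02201977,
        0.95089354, -0.07548518]), 'joint_velocities': array([ 0.00064903,  0.00087317, -0.00029715, -0.00156266,  0.00040223,
        0.00079721, -0.00107521]), 'effort': array([ 1.33274039e-03, -8.83219600e+01,  1.23528052e+00, -2.36143380e+01,
        1.69651344e-02,  7.14260997e-03, -1.12594614e-05]), 'tcp_pos': array([0.20881321, 0.53554958, 0.3034351 ]), 'tool_rot': array([-7.96412658e-05,  1.84803221e-01,  9.82775395e-01, -5.35484315e-04]), 'contact_force': array([ 0.13465163, -0.09252381, -0.0533935 ]), 'moment': array([-0.01419506,  0.001635  ,  0.00626228]), 'gripper_width': 0.08562075913756813}
scene {'mtx': array([[488.83102367,   0.        , 318.00810051],
       [  0.        , 488.83102367, 203.60963761],
       [  0.        ,   0.        ,   1.        ]]), 'distortion': array([-0.14288834,  0.        ,  0.        ,  0.        ,  0.        ]), 'R': array([[-0.84769485, -0.52995582,  0.02367024],
       [-0.25057687,  0.36068563, -0.89839697],
       [ 0.46757318, -0.7674977
[... 427 characters left out ...]
     [ 0.20388789, -0.01887978, -0.97881218]]), 't': array([0.18200634, 0.57288717, 1.08568559])}
wrist {'mtx': array([[352.62516633,   0.        , 311.44085886],
       [  0.        , 352.62516633, 203.25918526],
       [  0.        ,   0.        ,   1.        ]]), 'distortion': array([0.01777884, 0.        , 0.        , 0.        , 0.        ]), 'mount': array([[-2.42837460e-04, -9.61357608e-01, -2.75302544e-01,
         6.92564180e-02],
       [ 9.99999916e-01, -1.42836958e-04, -3.83287573e-04,
        -5.36505896e-04],
       [ 3.29153046e-04, -2.75302614e-01,  9.61357562e-01,
        -7.10295688e-02],
       [ 0.00000000e+00,  0.00000000e+00,  0.00000000e+00,
         1.00000000e+00]])}
```

View pics/scene0.png

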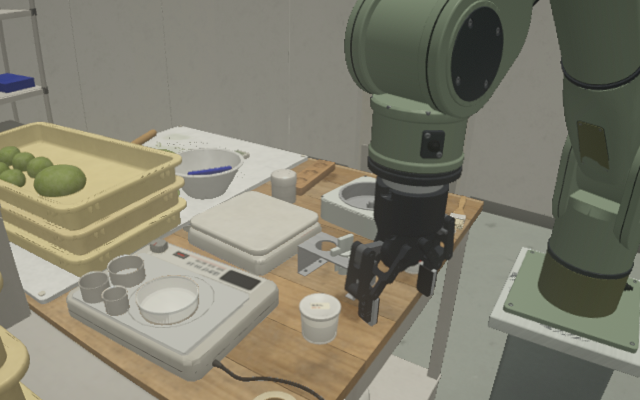

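View pics/top0.png

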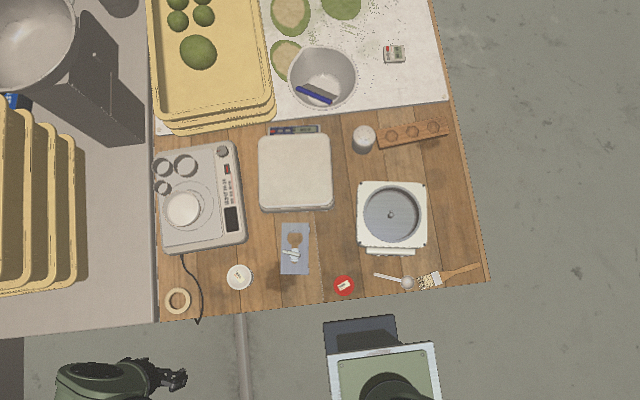

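View pics/wrist0.png

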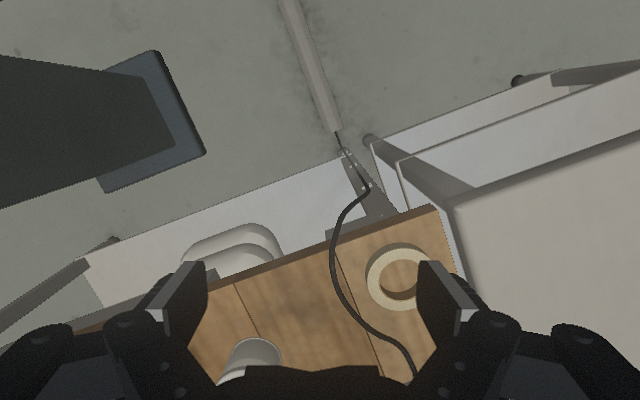

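```bash
cat > h.py <<'E'
from plant import manip
import cv2, numpy as np
from scipy.spatial.transform import Rotation as Rn
def cam(n,obs=None):
    c=manip.calibration(n)
    if n=="wrist":
        o=obs; w,x,y,z=o['tool_rot']; T=np.eye(4); T[:3,:3]=Rn.from_quat([x,y,z,w]).as_matrix(); T[:3,3]=o['tcp_pos']
        M=T@c['mount']; R=M[:3,:3].T; t=-R@M[:3,3]
    else: R,t=c['R'],c['t']
    return c['mtx'],c['distortion'],R,t
def ray(C,uv):
    K,d,R,t=C
    p=cv2.undistortPoints(np.array(uv,float).reshape(-1,1,2),K,d).reshape(-1,2)
    D=(R.T@np.c_[p,np.ones(len(p))].T).T
    return -R.T@t, D/np.linalg.norm(D,axis=1)[:,None]
def onz(C,uv,z):
    o,D=ray(C,uv); return o+D*((z-o[2])/D[:,2])[:,None]
def proj(C,X):
    K,d,R,t=C
    return cv2.projectPoints(np.array(X,float).reshape(-1,3),cv2.Rodrigues(R)[0],t,K,d)[0].reshape(-1,2)
def tri(rs):
    A=0;b=0
    for o,d in rs:
        P=np.eye(3)-np.outer(d,d);A=A+P;b=b+P@o
    X=np.linalg.solve(A,b); return X,[np.linalg.norm((np.eye(3)-np.outer(d,d))@(X-o)) for o,d in rs]
def big(src,x,y,w,h,s,out):
    im=cv2.imread(src)if isinstance(src,str) else src
    cv2.imwrite(out,cv2.resize(im[y:y+h,x:x+w],None,fx=s,fy=s,interpolation=cv2.INTER_CUBIC))
E
python3 - <<'E'
from h import *
big("pics/top0.png",265,210,60,75,7,"pics/t_rack.png")
big("pics/top0.png",345,170,100,95,6,"pics/t_mach.png")
big("pics/scene0.png",280,170,120,110,6,"pics/s_rack.png")
C=cam("top")
print(onz(C,[[294,238]],.07),onz(C,[[292,254]],.1),onz(C,[[390,214]],.046),onz(C,[[239,277]],.064),onz(C,[[363,138]],.088))
E
```

```text
[[0.49762573 0.21184931 0.07      ]] [[0.44938497 0.22007613 0.1       ]] [[ 0.53813609 -0.08250701  0.046     ]] [[0.40462397 0.38238323 0.064     ]] [[ 0.77361942 -0.02943234  0.088     ]]
```

View pics/t_rack.png

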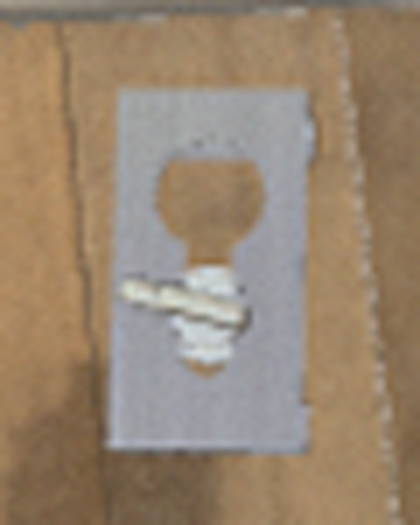

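View pics/t_mach.png

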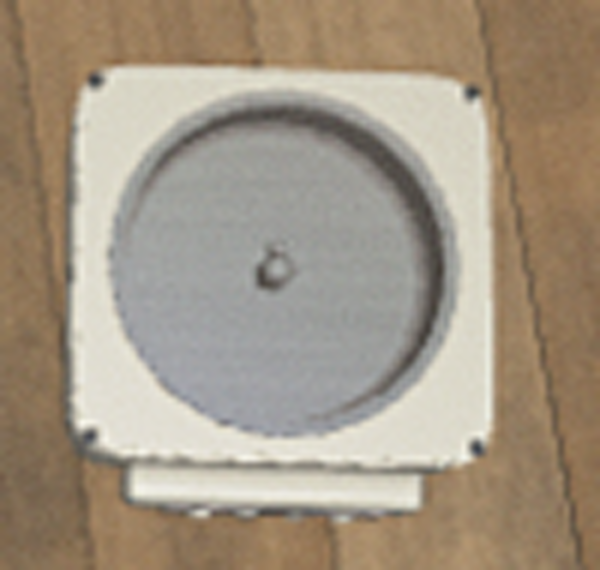

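View pics/s_rack.png

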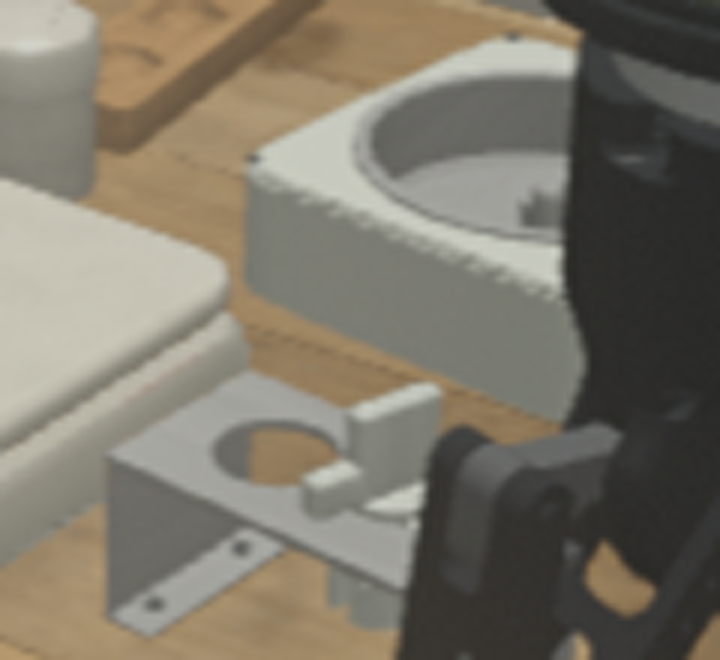

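Run:
```python
from h import *
C=cam("top")
p=onz(C,[[282.9,251.4],[299.5,254.8]],.1);d=p[0]-p[1];print(p,np.degrees(np.arctan2(d[1],d[0])))
a=onz(C,[[282,222.5],[309,222.5],[280.5,274],[308.5,274.2]],.07);print(a)
d=a[2]+a[3]-a[0]-a[1];print(np.degrees(np.arctan2(d[1],d[0])),a.mean(0))
```

```text
[[0.45973134 0.24491452 0.1       ]
 [0.44462689 0.19926656 0.1       ]] 71.6911520578236
[[0.5475208  0.24228799 0.07      ]
 [0.53795203 0.16312762 0.07      ]
 [0.39888253 0.26128965 0.07      ]
 [0.38879303 0.1813575  0.07      ]]
172.87368070729252 [0.4682871  0.21201569 0.07      ]
```

>>> apply_moves:
  plan:
    - [[2,-2.7,0],-0.08,0.6]
    - [[2,-2.7,0],-0.08,0.6]
    - [[2,-2.7,0],-0.08,0.6]
    - [[2,-2.7,0],-0.08,0.6]
    - [[2,-2.7,0],-0.08,0.6]
    - [[2,-2.7,0],-0.08,0.6]
    - [[2,-2.7,0],-0.08,0.6]
    - [[2,-2.7,0],-0.08,0.6]

```text
time_s: 0.82
tcp_pos: [0.3696, 0.3182, 0.3039]
tool_rot: [-0.0, 0.486, 0.874, -0.0]
contact_force: [0.4, 0.5, -0.8]
gripper_width: 0.0681
```

>>> apply_moves:
  plan:
    - [[2,-2.7,0],-0.08,0.2]
    - [[2,-2.7,0],-0.08,0.2]
    - [[2,-2.7,0],-0.08,0.2]
    - [[2,-2.7,0],-0.08,0.2]
    - [[0,0,0],0,0.2]
    - [[0,0,0],0,0.2]

```text
time_s: 1.32
tcp_pos: [0.4495, 0.2104, 0.3037]
tool_rot: [0.0, 0.619, 0.785, -0.0]
contact_force: [-1.4, 0.1, 0.1]
gripper_width: 0.0516
```

Run:
```python
from h import *
import pickle
o=manip.observe(); im=manip.get_image("wrist"); cv2.imwrite("pics/w1.png",im); pickle.dump(o,open("w1.pkl","wb"))
cv2.imwrite("pics/scene1.png",manip.get_image("scene"))
print({k:o[k] for k in('time_s','q','tcp_pos','tool_rot','gripper_width')})
```

```text
{'time_s': 1.3167, 'q': array([-0.61264076,  0.60099549,  0.19386761,  1.7688223 , -0.15393233,
        0.78694668, -0.10699583]), 'tcp_pos': array([0.44953987, 0.21038785, 0.30369695]), 'tool_rot': array([ 6.62106090e-05,  6.18963714e-01,  7.85419532e-01, -2.72455429e-04]), 'gripper_width': 0.051591186301211046}
```

View pics/w1.png

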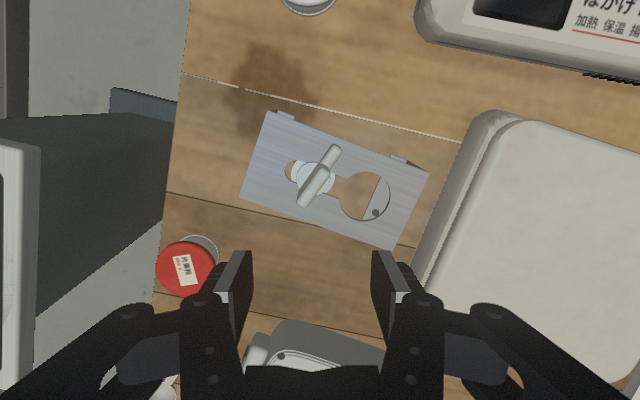

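View pics/scene1.png

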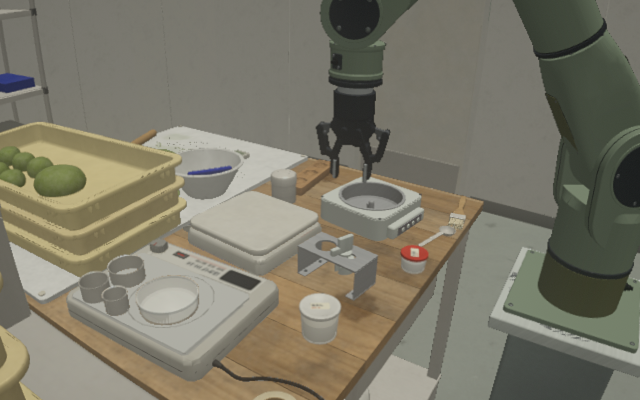

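Run:
```python
from h import *
big("pics/w1.png",230,100,210,155,3.8,"pics/w1c.png")
big("pics/scene1.png",285,220,110,85,7,"pics/s1c.png")
big("pics/scene1.png",310,165,130,80,6,"pics/s1m.png")
```

```text
(no output)
```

View pics/w1c.png

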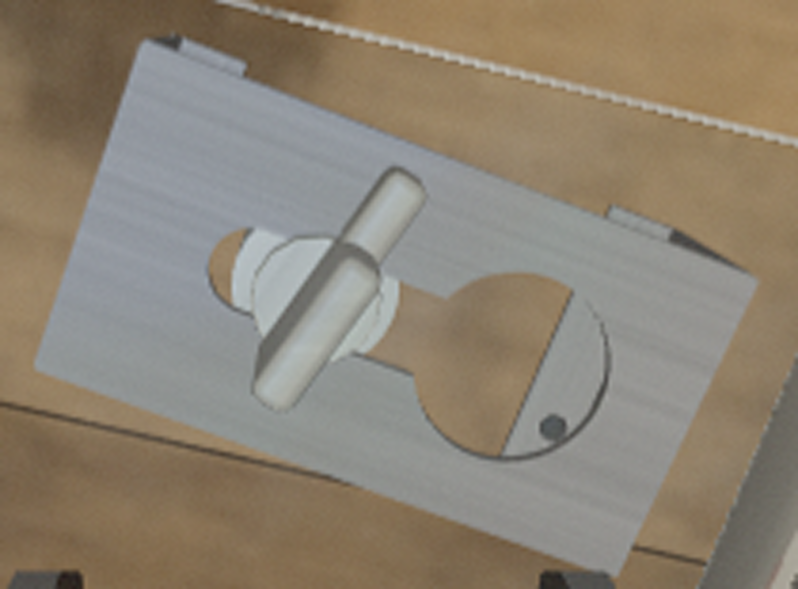

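View pics/s1c.png

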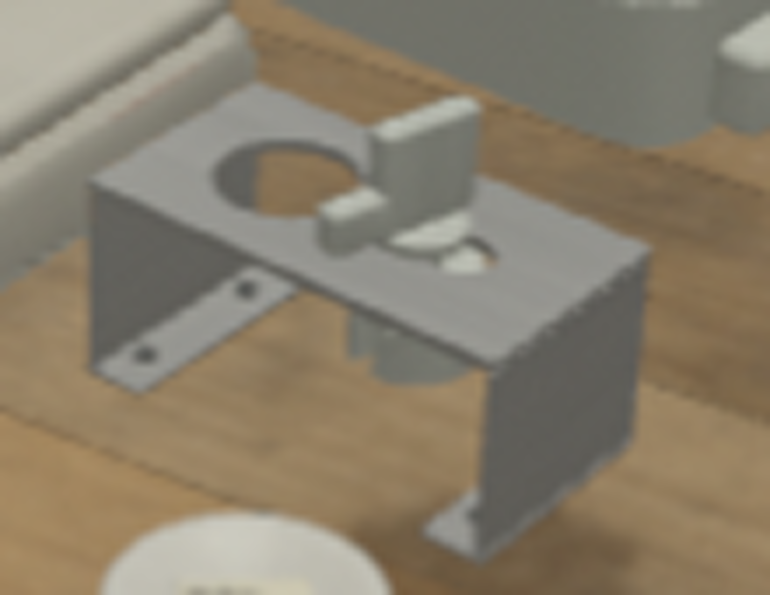

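View pics/s1m.png

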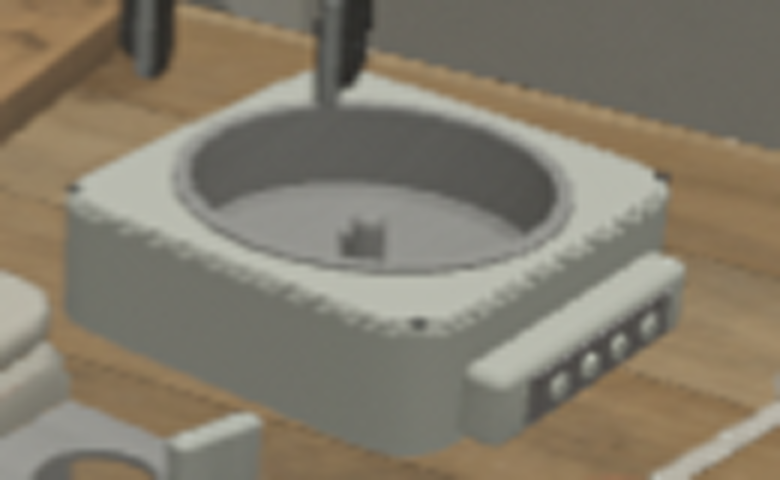

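```bash
cat > m1.py <<'E'
from h import *
import pickle
W=cam("wrist",pickle.load(open("w1.pkl","rb"))); S=cam("scene"); T=cam("top")
w=lambda x,y:[230+(x+.5)/3.8-.5,100+(y+.5)/3.8-.5]
s=lambda x,y:[285+(x+.5)/7-.5,220+(y+.5)/7-.5]
t=lambda x,y:[265+(x+.5)/7-.5,210+(y+.5)/7-.5]
def t2(a,b,C=S):
    o,d=ray(W,[a]);o2,d2=ray(C,[b]);return tri([(o,d[0]),(o2,d2[0])])
for n,a,b in[("vane tail end",w(360,260),s(380,133)),("vane far end",w(273,397),s(469,100))]:
    print(n,t2(a,b))
# plate corners in scene: near-left(hole end,+y) (90,182), hole end -y (252,88), closed -y (650,247), closed +y (495,362)
cw=[w(755,278),w(617,575),w(36,368),w(143,40)]
cs=[s(90,182),s(252,88),s(650,247),s(495,362)]
ct=[t(118,88),t(308,88),t(308,450),t(108,448)]
for a,b,c in zip(cw,cs,ct): print("corner",t2(a,b),t2(a,c,T))
P=onz(W,cw,.07);print(P,P.mean(0))
d=P[2]+P[3]-P[0]-P[1];print("slot dir",np.degrees(np.arctan2(d[1],d[0])))
h=onz(W,[w(512,366)],.07);print("hole",h)
v=onz(W,[w(360,260),w(273,397)],.11);d=v[0]-v[1];print("vane wrist",v,v.mean(0),np.degrees(np.arctan2(d[1],d[0])),np.linalg.norm(d))
v=onz(W,[w(403,178)],.091);print('tail end',v)
E
python3 m1.py
```

```text
vane tail end (array([0.45385409, 0.23305652, 0.11121446]), [np.float64(0.00033113408771384337), np.float64(0.00033113408771382933)])
vane far end (array([0.44304994, 0.20082814, 0.11026854]), [np.float64(0.000840681727467405), np.float64(0.0008406817274674413)])
corner (array([0.54674944, 0.24306077, 0.06877017]), [np.float64(0.0005825552299663243), np.float64(0.0005825552299663333)]) (array([0.54870776, 0.24359661, 0.06681595]), [np.float64(0.0008393729454383279), np.float64(0.0008393729454384382)])
corner (array([0.53845284, 0.16369015, 0.06685363]), [np.float64(0.00050258548626807), np.float64(0.0005025854862679834)]) (array([0.53921874, 0.16416354, 0.06720296]), [np.float64(0.000434637767337386), np.float64(0.00043463776733742643)])
corner (array([0.38915171, 0.18319394, 0.06962481]), [np.float64(0.00041685778196036806), np.float64(0.0004168577819602516)]) (array([0.38932626, 0.1815653 , 0.06443721]), [np.float64(0.0006379685551193504), np.float64(0.000637968555119345)])
corner (array([0.39864334, 0.2622137 , 0.0699866 ]), [np.float64(0.0005742227451335407), np.float64(0.0005742227451335422)]) (array([0.39984032, 0.26243313, 0.07367551]), [np.float64(0.0003806457657011022), np.float64(0.000380645765701083)])
[[0.54686441 0.24340559 0.07      ]
 [0.53784584 0.16504567 0.07      ]
 [0.3895572  0.18356526 0.07      ]
 [0.39914351 0.26250761 0.07      ]] [0.46835274 0.21363103 0.07      ]
slot dir 172.75677211108342
hole [[0.49824758 0.21017686 0.07      ]]
vane wrist [[0.45423904 0.23301252 0.11      ]
 [0.44377758 0.20120002 0.11      ]] [0.44900831 0.21710627 0.11      ] 71.79667533950311 0.033488470180141026
tail end [[0.46027804 0.24884608 0.091     ]]
```

>>> apply_moves:
  plan:
    - [[0,0.2,-1],-0.11,0.2]
    - [[0,0.2,-2],-0.11,0.2]
    - [[0,0.2,-3],-0.11,0.2]
    - [[0,0.1,-3],-0.11,0.2]
    - [[0,0,-2],-0.113,0.2]
    - [[0,0,0],0,0.2]
    - [[0,0,0],0,0.2]
    - [[0,0,0],0,0.2]

```text
time_s: 2.08
tcp_pos: [0.449, 0.2192, 0.1951]
tool_rot: [-0.0, 0.808, 0.59, 0.001]
contact_force: [-0.3, -0.2, 0.3]
gripper_width: 0.0513
```

Run:
```python
from h import *
import pickle
o=manip.observe(); im=manip.get_image("wrist"); cv2.imwrite("pics/w2.png",im); pickle.dump(o,open("w2.pkl","wb"))
cv2.imwrite("pics/scene2.png",manip.get_image("scene"))
print(o['tcp_pos'],o['tool_rot'],np.degrees(2*np.arctan2(o['tool_rot'][2],o['tool_rot'][1])))
```

```text
[0.4489936  0.21924209 0.19507502] [-8.11439671e-05  8.07550793e-01  5.89797721e-01  5.98670920e-04] 72.28532563359475
```

View pics/w2.png

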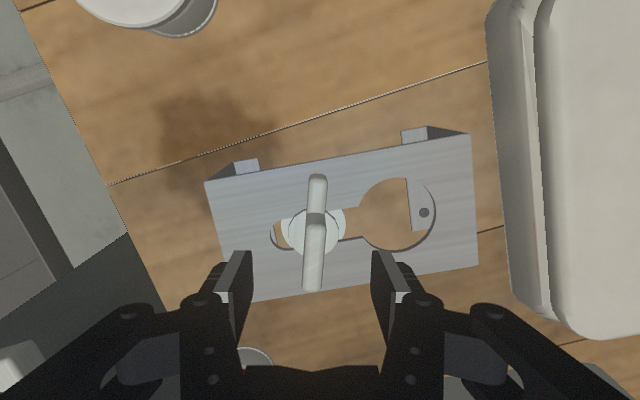

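>>> apply_moves:
  plan:
    - [[0,-0.1,-2],-0.008,0.2]
    - [[0,-0.1,-1.2],0,0.2]
    - [[0,0,-1.0],0,0.2]
    - [[0,0,0],0,0.2]
    - [[0,0,0],0,0.2]

```text
time_s: 2.6
tcp_pos: [0.4491, 0.2168, 0.1526]
tool_rot: [-0.0, 0.811, 0.585, 0.0]
contact_force: [0.5, -0.6, 0.4]
gripper_width: 0.0514
```

Run:
```python
from h import *
o=manip.observe(); im=manip.get_image("wrist"); cv2.imwrite("pics/w3.png",im)
im=manip.get_image("scene");big(im,270,180,150,120,5,"pics/s3c.png")
print(o['tcp_pos'],o['tool_rot'],o['contact_force'])
```

```text
[0.4490769  0.21676333 0.15259936] [-1.30865426e-04  8.11011073e-01  5.85030722e-01  2.75943636e-04] [ 0.48239452 -0.61203052  0.43074214]
```

View pics/s3c.png

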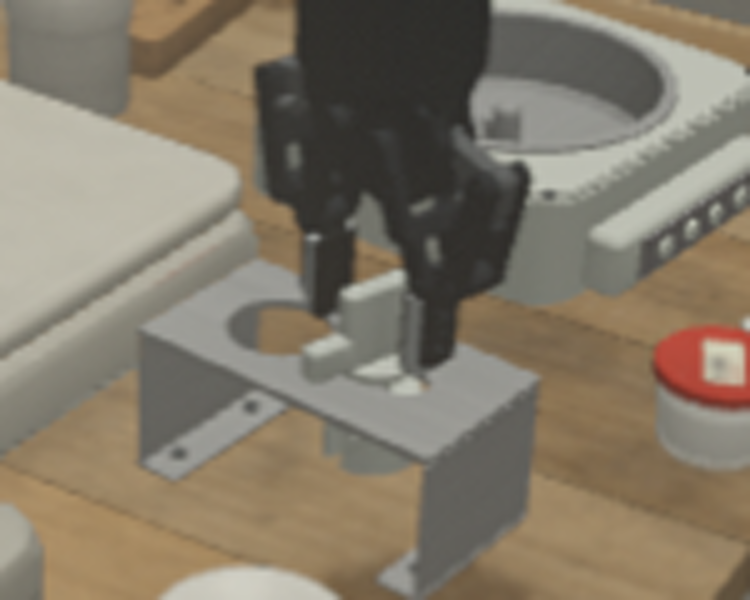

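View pics/w3.png

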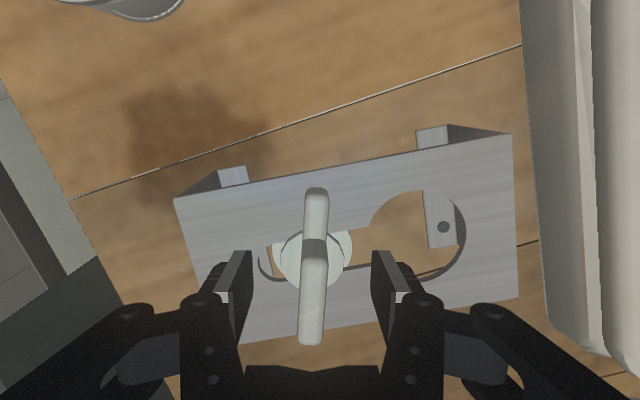

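>>> apply_moves:
  plan:
    - [[0,0,0],0,-1]
    - [[0,0,0],0,-1]
    - [[0,0,0],0,-1]
    - [[0,0,0],0,-1]
    - [[0,0,0],0,-1]
    - [[0,0,0],0,-1]
    - [[0,0,0],0,-1]
    - [[0,0,0],0,-1]
  force: 60

```text
time_s: 3.37
tcp_pos: [0.4489, 0.2168, 0.1523]
tool_rot: [-0.0, 0.811, 0.585, 0.0]
contact_force: [-1.9, -0.4, 8.1]
gripper_width: 0.0089
```

Run:
```python
from h import *
o=manip.observe(); im=manip.get_image("wrist"); cv2.imwrite("pics/w4.png",im)
im=manip.get_image("scene");big(im,270,180,150,120,5,"pics/s4c.png")
print(o)
```

```text
{'time_s': 3.3667, 'q': array([-0.62979745,  0.8622664 ,  0.21391349,  1.91972534, -0.42415305,
        0.40297441, -0.41774667]), 'joint_velocities': array([-0.00083528,  0.00094377,  0.00071938,  0.00023513,  0.00015022,
        0.00028004, -0.00174846]), 'effort': array([ 2.00465354e-01, -8.14731002e+01,  6.19166493e+00, -1.01827025e+01,
        7.26928515e-02, -3.63780130e-01,  6.22968050e-02]), 'tcp_pos': array([0.44894167, 0.21678417, 0.15225029]), 'tool_rot': array([-7.09559106e-05,  8.11319069e-01,  5.84603551e-01,  2.25975317e-04]), 'contact_force': array([-1.92900458, -0.39351844,  8.08540453]), 'moment': array([-0.00575828,  0.28853873, -0.0567613 ]), 'gripper_width': 0.008917044348183394}
```

View pics/s4c.png

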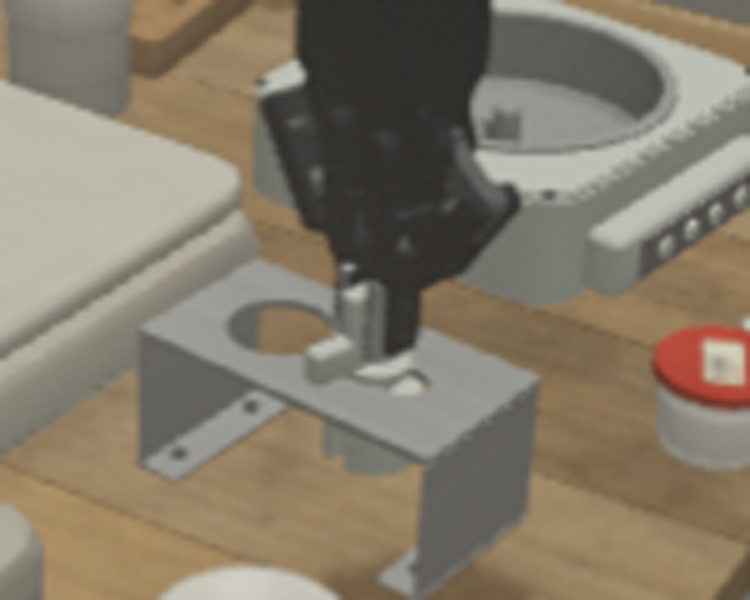

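View pics/w4.png

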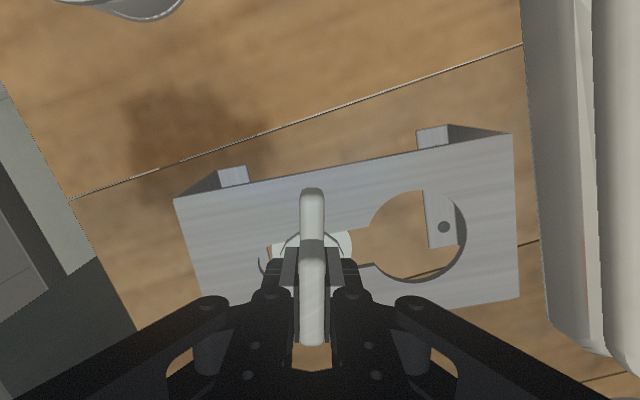

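>>> apply_moves:
  plan:
    - [[0,0,0.15],0,-1]
    - [[0,0,0.2],0,-1]
    - [[0,0,0],0,-1]
    - [[0,0,0],0,-1]

```text
time_s: 3.8
tcp_pos: [0.4489, 0.2167, 0.1555]
tool_rot: [-0.0, 0.811, 0.585, 0.0]
contact_force: [-1.0, 0.3, -1.6]
gripper_width: 0.0092
```

Run:
```python
from h import *
im=manip.get_image("scene");big(im,270,180,150,120,5,"pics/s5c.png")
```

```text
(no output)
```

View pics/s5c.png

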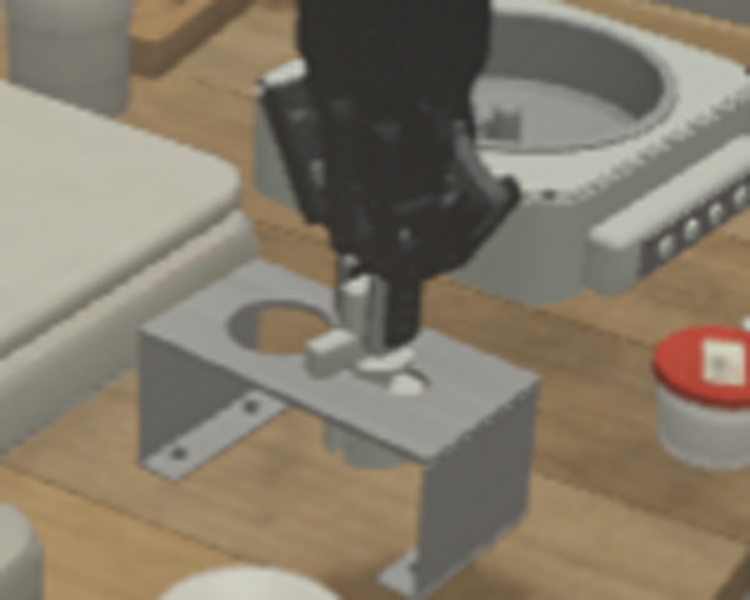

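Lifted about 3 mm with the weight on the gripper (-1.6 N). Sliding to the hole.

>>> apply_moves:
  plan:
    - [[0.7,-0.09,0],0,-1]
    - [[0.7,-0.09,0],0,-1]
    - [[0.7,-0.1,0],0,-1]
    - [[0.7,-0.1,0],0,-1]
    - [[0.7,-0.1,0],0,-1]
    - [[0.7,-0.09,0],0,-1]
    - [[0.7,-0.09,0],0,-1]
    - [[0,0,0],0,-1]

```text
time_s: 4.52
tcp_pos: [0.4992, 0.2097, 0.1553]
tool_rot: [0.0, 0.812, 0.584, 0.0]
contact_force: [0.7, -0.7, -2.1]
gripper_width: 0.0091
```

Run:
```python
from h import *
import pickle
o=manip.observe(); im=manip.get_image("wrist"); cv2.imwrite("pics/w6.png",im);pickle.dump(o,open("w6.pkl","wb"))
im=manip.get_image("scene");big(im,270,180,150,120,5,"pics/s6c.png")
im=manip.get_image("top");big(im,255,190,80,100,6,"pics/t6c.png")
print(o['tcp_pos'],o['contact_force'])
```

```text
[0.49919746 0.2096719  0.15531518] [ 0.67463292 -0.65921547 -2.12851198]
```

View pics/s6c.png

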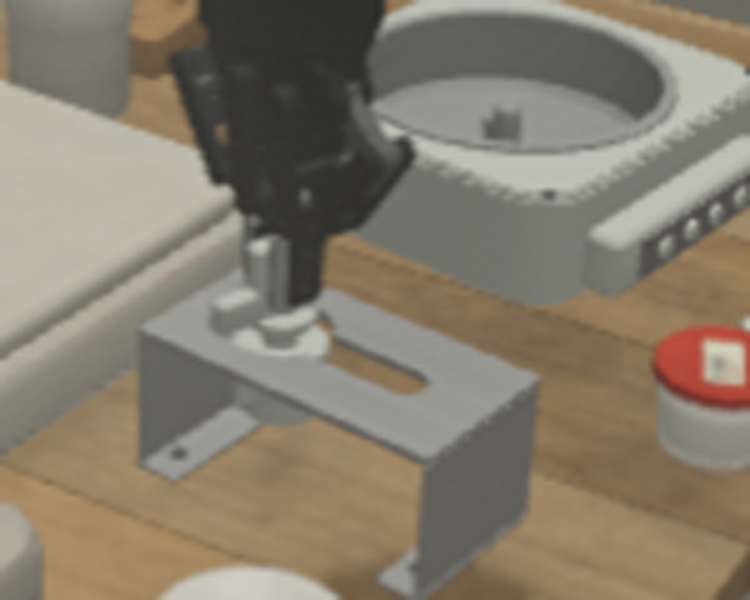

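View pics/w6.png

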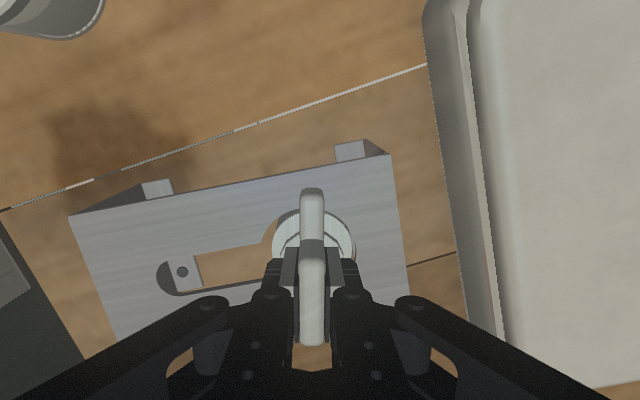

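>>> apply_moves:
  plan:
    - [[-0.1,0,0],0,-1]
    - [[0,0,0.2],0,-1]
    - [[0,0,0.2],0,-1]
    - [[0,0,0.2],0,-1]
    - [[0,0,0.2],0,-1]
    - [[0,0,0],0,-1]

```text
time_s: 5.17
tcp_pos: [0.497, 0.2102, 0.1638]
tool_rot: [0.0, 0.811, 0.585, 0.0]
contact_force: [-1.1, -0.1, -1.5]
gripper_width: 0.0088
```

>>> apply_moves:
  plan:
    - [[0,0,0.5],0,-1]
    - [[0,0,0.6],0,-1]
    - [[0,0,0.8],0,-1]
    - [[0,0,1.0],0,-1]
    - [[0,0,1.2],0,-1]
    - [[0,0,1.5],0,-1]
    - [[0,0,1.5],0,-1]
    - [[0,0,1.5],0,-1]

```text
time_s: 5.83
tcp_pos: [0.4968, 0.21, 0.251]
tool_rot: [0.0, 0.811, 0.585, 0.0]
contact_force: [-0.3, 0.2, -2.5]
gripper_width: 0.0093
```

Run:
```python
from h import *
o=manip.observe()
im=manip.get_image("scene");big(im,250,150,180,130,4.4,"pics/s7c.png")
print(o['tcp_pos'],o['contact_force'])
```

```text
[0.49681525 0.21003064 0.25100662] [-0.28774316  0.18300095 -2.54474545]
```

View pics/s7c.png

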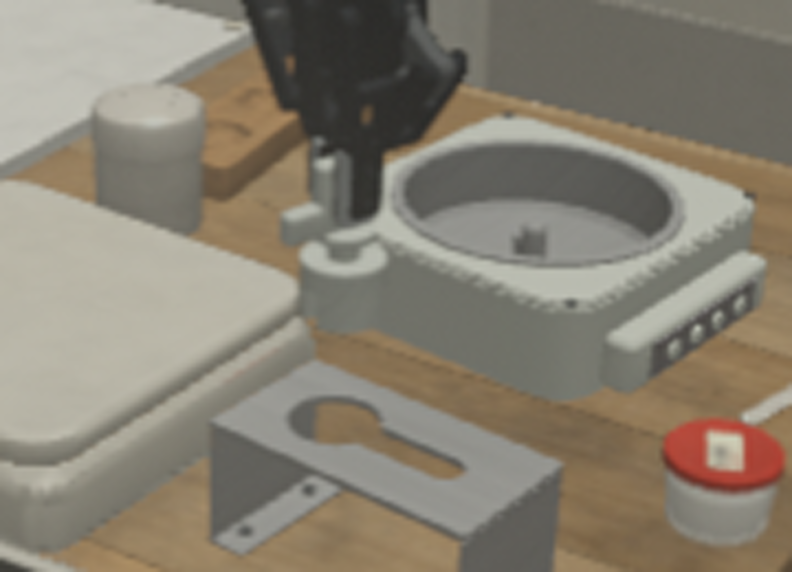

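>>> apply_moves:
  plan:
    - [[-0.4,-2.4,0],-0.1,-1]
    - [[-0.4,-2.4,0],-0.1,-1]
    - [[-0.4,-2.4,0],-0.1,-1]
    - [[-0.4,-2.4,0],-0.1,-1]
    - [[-0.4,-2.4,0],-0.1,-1]
    - [[-0.4,-2.4,0],-0.1,-1]
    - [[-0.4,-2.4,0],-0.1,-1]
    - [[-0.4,-2.4,0],-0.1,-1]

```text
time_s: 6.55
tcp_pos: [0.4646, 0.0171, 0.2499]
tool_rot: [-0.0, 0.975, 0.22, 0.0]
contact_force: [0.1, 0.4, -1.4]
gripper_width: 0.0089
```

>>> apply_moves:
  plan:
    - [[-0.4,-2.4,0],-0.1,-1]
    - [[-0.4,-2.4,0],-0.1,-1]
    - [[-0.4,-2.4,0],-0.1,-1]
    - [[-0.4,-2.4,0],-0.1,-1]
    - [[0,0,-1.5],0,-1]
    - [[0,0,-1.5],0,-1]
    - [[0,0,0],0,-1]
    - [[0,0,0],0,-1]

```text
time_s: 7.22
tcp_pos: [0.4488, -0.0779, 0.2197]
tool_rot: [-0.0, 1.0, 0.024, -0.0]
contact_force: [-0.3, 0.2, -1.6]
gripper_width: 0.0095
```

Run:
```python
from h import *
import pickle
o=manip.observe(); im=manip.get_image("wrist"); cv2.imwrite("pics/w8.png",im);pickle.dump(o,open("w8.pkl","wb"))
print(o['tcp_pos'],o['contact_force'],o['q'],np.degrees(2*np.arctan2(o['tool_rot'][2],o['tool_rot'][1])))
```

```text
[ 0.44880053 -0.07791077  0.21968418] [-0.31139242  0.18969908 -1.56415692] [-0.17918217  0.74514682  0.51046738  2.01796156 -0.68328024  0.55307477
 -0.70482235] 2.788769795726538
```

View pics/w8.png

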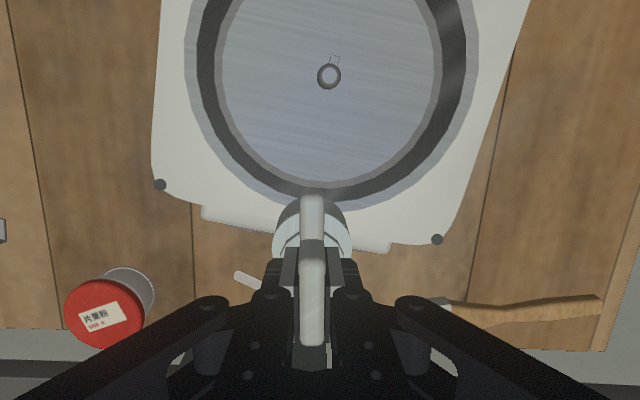

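>>> apply_moves:
  plan:
    - [[2,0,-0.5],0,-1]
    - [[2,0,-0.5],0,-1]
    - [[0,0,0],0,-1]
    - [[0,0,0],0,-1]

```text
time_s: 7.6
tcp_pos: [0.4894, -0.0776, 0.2099]
tool_rot: [0.0, 1.0, 0.025, 0.0]
contact_force: [0.6, 0.4, -0.5]
gripper_width: 0.0091
```

Run:
```python
from h import *
import pickle
o=manip.observe(); im=manip.get_image("wrist"); cv2.imwrite("pics/w9.png",im);pickle.dump(o,open("w9.pkl","wb"))
print(o['tcp_pos'],o['contact_force'],np.degrees(2*np.arctan2(o['tool_rot'][2],o['tool_rot'][1])))
big(im,270,60,120,100,6,"pics/w9c.png")
big("pics/w8.png",280,35,100,80,7,"pics/w8c.png")
```

```text
[ 0.48935062 -0.0776286   0.20991844] [ 0.56066436  0.39394825 -0.51787286] 2.855982129434948
```

View pics/w9c.png

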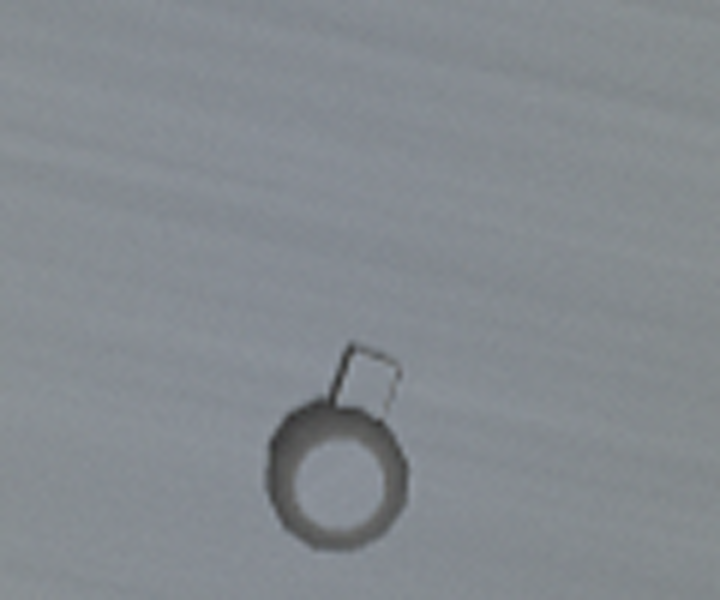

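View pics/w8c.png

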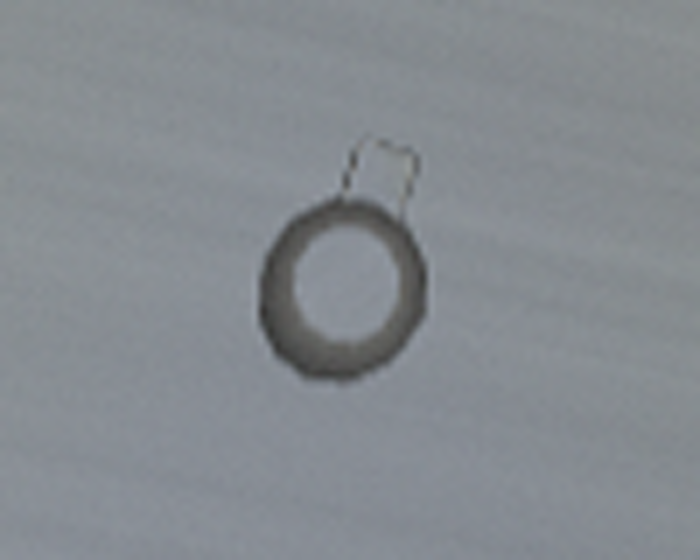

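View pics/w9.png

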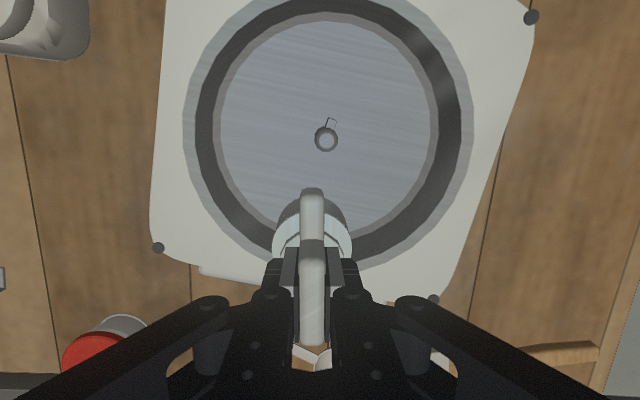

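```bash
cat > m2.py <<'E'
from h import *
import pickle
A=cam("wrist",pickle.load(open("w8.pkl","rb")));B=cam("wrist",pickle.load(open("w9.pkl","rb")))
a=lambda x,y:[280+(x+.5)/7-.5,35+(y+.5)/7-.5]
b=lambda x,y:[270+(x+.5)/6-.5,60+(y+.5)/6-.5]
def t2(p,q):
    o,d=ray(A,[p]);o2,d2=ray(B,[q]);return tri([(o,d[0]),(o2,d2[0])])
print("top tri",t2(a(347,283),b(339,485)))
print("key end tri",t2(a(389,149),b(375,358)))
for C,c,pts in[(A,a(347,283),[a(362,140),a(417,157),a(344,200),a(402,213)]),(B,b(339,485),[b(351,344),b(399,372),b(332,402),b(385,418)])]:
    s=onz(C,[c],.046)[0]; k=onz(C,pts,.034)
    an=lambda d:round(np.degrees(np.arctan2(d[1],d[0])),1)
    e=(k[0]+k[1])/2
    print(s,e,"dir axis->end",an(e-s),np.linalg.norm((e-s)[:2]),"edges",an(k[0]-k[2]),an(k[1]-k[3]),"end face normal",an(k[1]-k[0])+90,np.linalg.norm(k[1]-k[0]), an((k[0]+k[1]-k[2]-k[3])))
# paddle pose in hand from w9 : vane top z
o=pickle.load(open("w9.pkl","rb"))
print("grip axis",o['tcp_pos'])
E
python3 m2.py
python3 - <<'E'
import sys; sys.path.insert(0,'.')
from h import *
im=cv2.imread("pics/w9.png");big(im,250,170,130,190,3.1,"pics/w9p.png")
E
```

```text
top tri (array([ 0.53608317, -0.08575063,  0.04867647]), [np.float64(5.8891569550281045e-05), np.float64(5.8891569550258534e-05)])
key end tri (array([ 0.54914389, -0.0895314 ,  0.03621915]), [np.float64(7.442428499136173e-05), np.float64(7.442428499135768e-05)])
[ 0.53627654 -0.08592667  0.046     ] [ 0.54945725 -0.08977886  0.034     ] dir axis->end -16.3 0.013732096932178426 edges -14.4 -12.2 end face normal -13.099999999999994 0.005538763827939 -13.3
[ 0.53581624 -0.08581714  0.046     ] [ 0.5490488  -0.08959479  0.034     ] dir axis->end -15.9 0.013761223832491357 edges -15.1 -13.5 end face normal -26.5 0.006311419609926609 -14.4
grip axis [ 0.48935062 -0.0776286   0.20991844]
```

View pics/w9p.png

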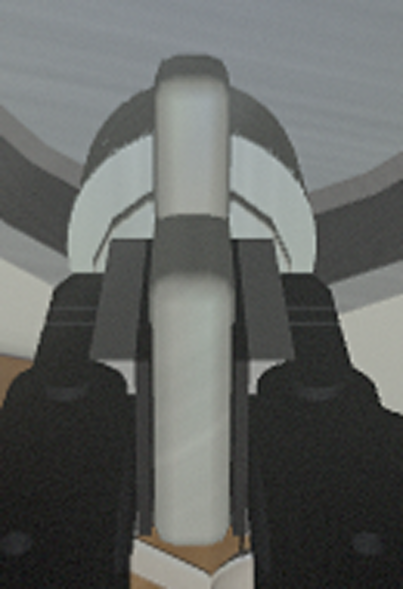

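Run:
```python
from h import *
import pickle
o=pickle.load(open("w9.pkl","rb"));B=cam("wrist",o)
p=lambda x,y:[250+(x+.5)/3.1-.5,170+(y+.5)/3.1-.5]
f=o['tcp_pos'][2]-.1223
v=onz(B,[p(192,275),p(191,541)],f+.081);d=v[0]-v[1];print(v,v.mean(0),np.linalg.norm(d),np.degrees(np.arctan2(d[1],d[0])))
t=onz(B,[p(193,80)],f+.061);print("tail",t, np.linalg.norm(t[0,:2]-v.mean(0)[:2]))
h=onz(B,[p(68,255),p(317,255)],f+.03);print("hub",h.mean(0),np.linalg.norm(h[0]-h[1]))
R=onz(B,[p(192,130)],f+.03);print("hub front",R)
```

```text
[[ 0.5073747  -0.0775202   0.16861844]
 [ 0.47266014 -0.07912727  0.16861844]] [ 0.49001742 -0.07832373  0.16861844] 0.03475173988872406 2.650545917947057
tail [[ 0.52466919 -0.07680973  0.14861844]] 0.034684833029862985
hub [ 0.48738431 -0.07866139  0.11761844] 0.04025414752787589
hub front [[ 0.50850611 -0.07752741  0.11761844]]
```

>>> apply_moves:
  plan:
    - [[1.6,-0.3,0],-0.107,-1]
    - [[1.6,-0.3,0],-0.107,-1]
    - [[1.4,-0.2,0],-0.106,-1]
    - [[0,0,-1.3],0,-1]
    - [[0,0,-1.3],0,-1]
    - [[0,0,-0.6],0,-1]
    - [[0,0,0],0,-1]
    - [[0,0,0],0,-1]

```text
time_s: 8.32
tcp_pos: [0.5347, -0.086, 0.1781]
tool_rot: [-0.0, 0.991, -0.135, 0.0]
contact_force: [-0.1, -1.1, -0.6]
gripper_width: 0.0092
```

Run:
```python
from h import *
o=manip.observe()
im=manip.get_image("scene");big(im,310,140,120,95,6.5,"pics/s10c.png")
im=manip.get_image("wrist");cv2.imwrite("pics/w10.png",im)
print(o['tcp_pos'],o['contact_force'],o['q'],np.degrees(2*np.arctan2(o['tool_rot'][2],o['tool_rot'][1])))
```

```text
[ 0.53473024 -0.08599583  0.1780502 ] [-0.0858847  -1.09468985 -0.593126  ] [-0.20044823  0.93056963  0.60830284  1.75654845 -0.77795556  0.71188259
 -1.00761399] -15.550387427393813
```

View pics/s10c.png

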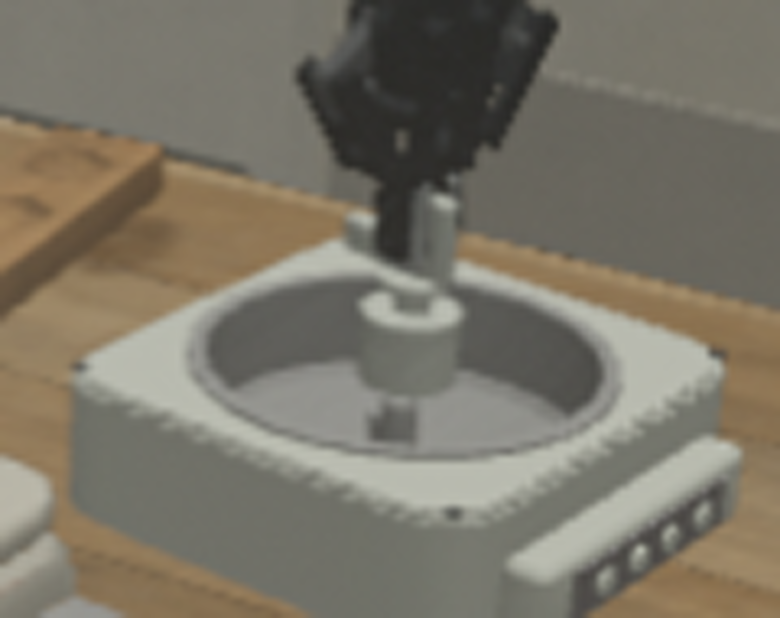

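View pics/w10.png

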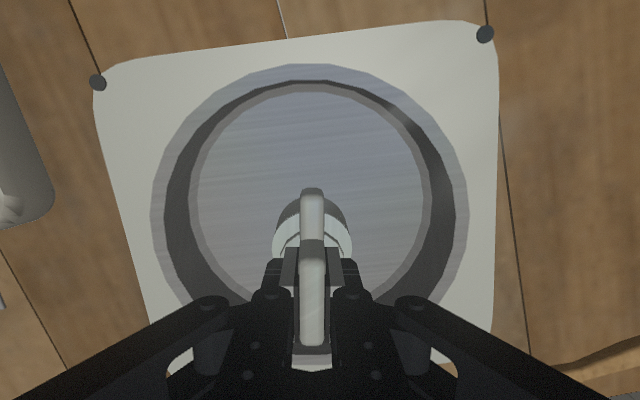

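>>> apply_moves:
  plan:
    - [[0.1,0,-0.6],0,-1]
    - [[0,0,-0.4],0,-1]
    - [[0,0,-0.4],0,-1]
    - [[0,0,-0.3],0,-1]
    - [[0,0,0],0,-1]

```text
time_s: 8.83
tcp_pos: [0.5357, -0.0859, 0.1597]
tool_rot: [-0.0, 0.991, -0.135, -0.0]
contact_force: [-0.3, -0.0, -1.2]
gripper_width: 0.009
```

Run:
```python
from h import *
o=manip.observe()
print(o['tcp_pos'],o['contact_force'],o['moment'])
```

```text
[ 0.53565363 -0.08591197  0.15966501] [-0.3031517  -0.02580283 -1.16921801] [0.02184299 0.01468842 0.0203301 ]
```

The hub is over the post with no contact. Next I go past key-top level in small steps.

>>> apply_moves:
  plan:
    - [[0,0,-0.2],0,-1]
    - [[0,0,-0.2],0,-1]
    - [[0,0,-0.2],0,-1]
    - [[0,0,0],0,-1]

```text
time_s: 9.17
tcp_pos: [0.5358, -0.0859, 0.154]
tool_rot: [-0.0, 0.991, -0.135, -0.0]
contact_force: [1.1, -0.0, -1.7]
gripper_width: 0.0092
```

>>> apply_moves:
  plan:
    - [[0,0,-0.2],0,-1]
    - [[0,0,-0.2],0,-1]
    - [[0,0,-0.1],0,-1]
    - [[0,0,0],0,-1]

```text
time_s: 9.5
tcp_pos: [0.5358, -0.0859, 0.1491]
tool_rot: [-0.0, 0.991, -0.135, -0.0]
contact_force: [0.7, -0.4, -2.1]
gripper_width: 0.0091
```

>>> apply_moves:
  plan:
    - [[0,0,-0.2],0,-1]
    - [[0,0,-0.2],0,-1]
    - [[0,0,-0.15],0,-1]
    - [[0,0,0],0,-1]
    - [[0,0,0],0,-1]

```text
time_s: 9.92
tcp_pos: [0.5359, -0.0859, 0.1438]
tool_rot: [-0.0, 0.991, -0.135, -0.0]
contact_force: [-0.3, 0.3, -1.0]
gripper_width: 0.0091
```

>>> apply_moves:
  plan:
    - [[0,0,-0.1],0,-1]
    - [[0,0,-0.05],0,-1]
    - [[0,0,0],0,-1]
    - [[0,0,0],0,-1]

```text
time_s: 10.25
tcp_pos: [0.5359, -0.0859, 0.1424]
tool_rot: [-0.0, 0.991, -0.135, -0.0]
contact_force: [-0.4, -0.6, -1.9]
gripper_width: 0.0088
```

Run:
```python
from h import *
o=manip.observe()
im=manip.get_image("scene");big(im,310,140,120,95,6.5,"pics/s11c.png")
print(o['tcp_pos'],o['contact_force'])
```

```text
[ 0.5358649  -0.0859265   0.14237757] [-0.39319879 -0.55055085 -1.86893471]
```

View pics/s11c.png

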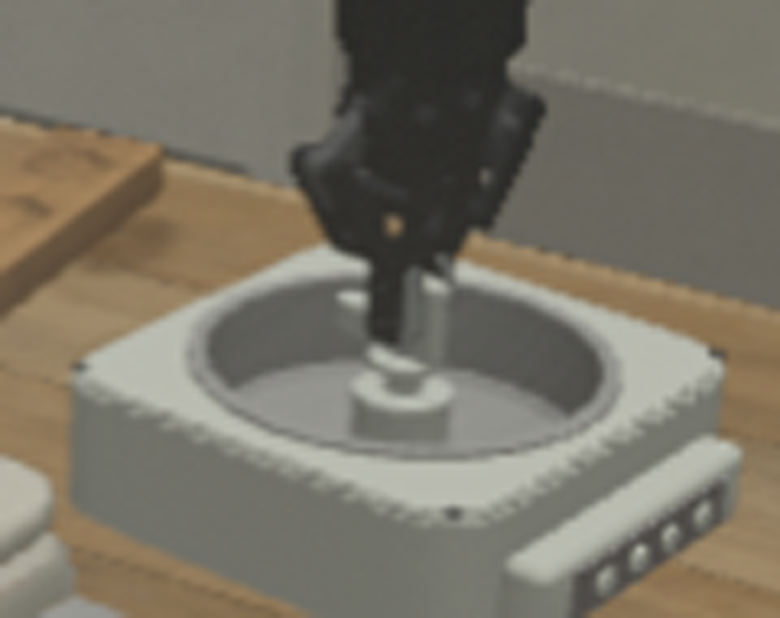

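Not yet touching the floor. I'll ease down until there is light contact.

>>> apply_moves:
  plan:
    - [[0,0,-0.1],0,-1]
    - [[0,0,0],0,-1]
    - [[0,0,0],0,-1]

```text
time_s: 10.55
tcp_pos: [0.536, -0.086, 0.1423]
tool_rot: [-0.0, 0.991, -0.135, 0.0]
contact_force: [-4.3, 2.1, 20.2]
gripper_width: 0.0091
```

>>> apply_moves:
  plan:
    - [[0,0,0.08],0,-1]
    - [[0,0,0],0,-0.5]
    - [[0,0,0],0,-0.2]
    - [[0,0,0],0,0]
    - [[0,0,0],0,0]
    - [[0,0,0],0,0]
    - [[0,0,0],0,0]
    - [[0,0,0],0,0]

```text
time_s: 11.22
tcp_pos: [0.5359, -0.0859, 0.1421]
tool_rot: [-0.0, 0.991, -0.135, 0.0]
contact_force: [0.4, 0.1, -0.2]
gripper_width: 0.0427
```

Run:
```python
from h import *
o=manip.observe()
im=manip.get_image("scene");big(im,310,140,120,95,6.5,"pics/s12c.png")
im=manip.get_image("wrist");cv2.imwrite("pics/w12.png",im)
print(o['tcp_pos'],o['contact_force'])
```

```text
[ 0.53588411 -0.08592709  0.14213597] [ 0.37670543  0.12584013 -0.20901921]
```

View pics/s12c.png

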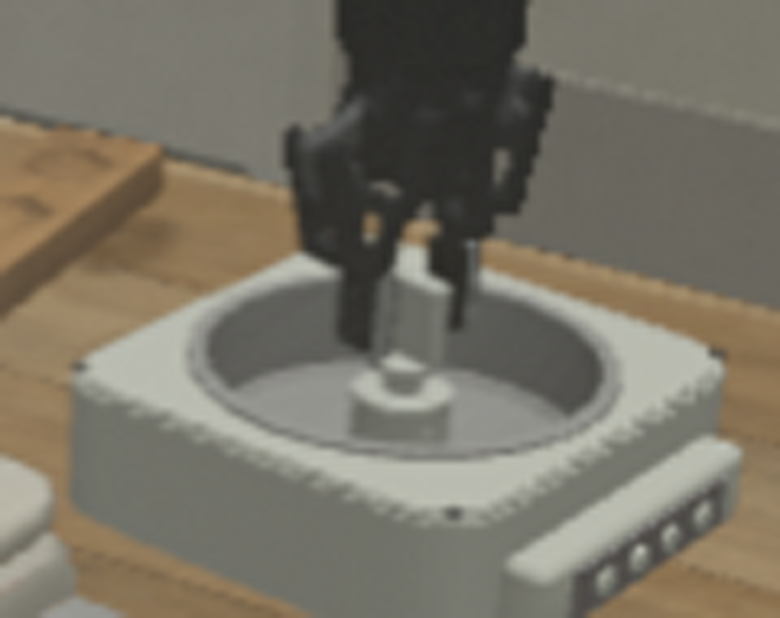

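View pics/w12.png

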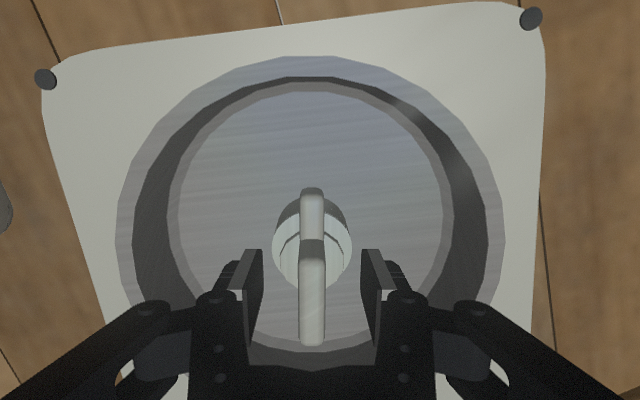

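Released cleanly, with the paddle upright. Now straight up and back.

>>> apply_moves:
  plan:
    - [[0,0,0.5],0,0]
    - [[0,0,1.5],0,0]
    - [[0,0,2.5],0,0]
    - [[0,0,3],0,0]
    - [[0,0,3],0,0]
    - [[-1,0,2.5],0,0]
    - [[-2.5,0,0],0,0]
    - [[-2.5,0,0],0,0]

```text
time_s: 11.98
tcp_pos: [0.4753, -0.086, 0.2734]
tool_rot: [0.0, 0.991, -0.135, 0.001]
contact_force: [0.3, -0.7, -0.4]
gripper_width: 0.0426
```

>>> apply_moves:
  plan:
    - [[-2,0,0],0,0]
    - [[0,0,0],0,0]
    - [[0,0,0],0,0]

```text
time_s: 12.23
tcp_pos: [0.4557, -0.0859, 0.2728]
tool_rot: [-0.0, 0.991, -0.135, 0.0]
contact_force: [0.6, -0.8, -0.4]
gripper_width: 0.0428
```

Run:
```python
from h import *
import pickle
o=manip.observe()
im=manip.get_image("wrist");cv2.imwrite("pics/w13.png",im);pickle.dump(o,open("w13.pkl","wb"))
im=manip.get_image("scene");big(im,310,140,120,95,6.5,"pics/s13c.png");cv2.imwrite("pics/s13.png",im)
im=manip.get_image("top");cv2.imwrite("pics/t13.png",im)
print(o['tcp_pos'],o['contact_force'],o['time_s'])
```

```text
[ 0.45566866 -0.08586414  0.27279869] [ 0.58365777 -0.77246263 -0.40605121] 12.2333
```

View pics/s13c.png

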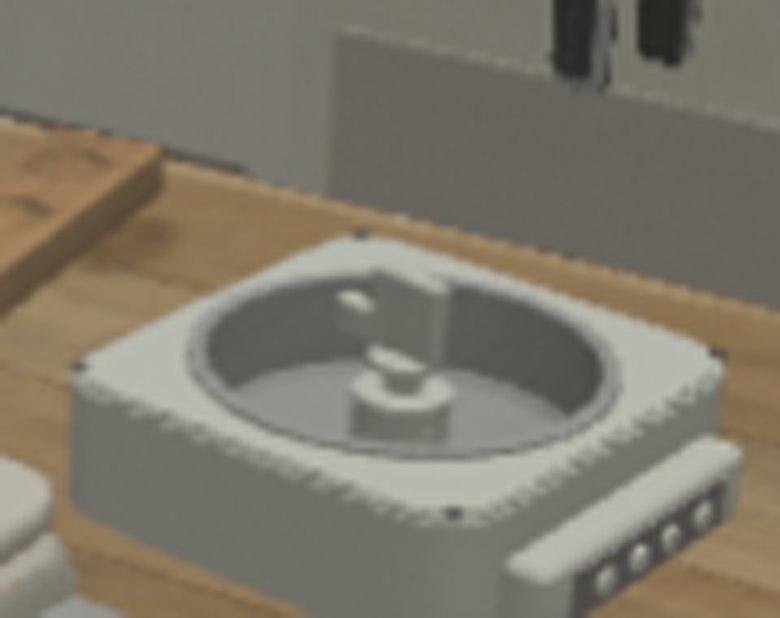

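View pics/w13.png

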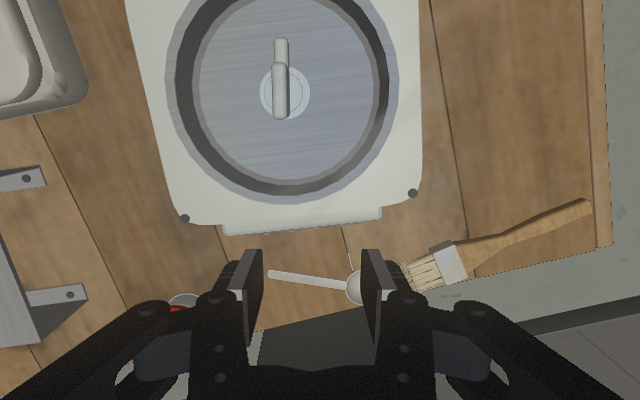

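View pics/t13.png

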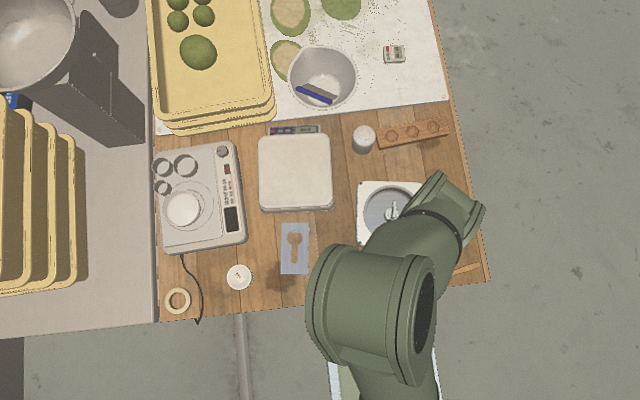

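Run:
```python
from h import *
import pickle
W=cam("wrist",pickle.load(open("w13.pkl","rb")));S=cam("scene")
s=lambda x,y:[310+(x+.5)/6.5-.5,140+(y+.5)/6.5-.5]
for a,b in[([280,117],s(440,286)),([281,65],s(382,271))]:
    o,d=ray(W,[a]);o2,d2=ray(S,[b]);print(tri([(o,d[0]),(o2,d2[0])]))
a=cv2.imread("pics/top0.png").astype(int);b=cv2.imread("pics/t13.png").astype(int)
for n,(x,y) in dict(tub=(239,277),shaker=(363,138)).items():
    print(n,np.abs(a-b)[y-18:y+18,x-18:x+18].mean())
v=onz(W,[[280.3,117],[281.0,65]],.1);print(v.mean(0),v[1]-v[0],np.degrees(np.arctan2(*(v[1]-v[0])[1::-1])))
```

```text
(array([ 0.51996712, -0.08239208,  0.10079691]), [np.float64(0.00013888642911728474), np.float64(0.00013888642911713317)])
(array([ 0.55085804, -0.09246273,  0.09603031]), [np.float64(0.00038479440521599844), np.float64(0.00038479440521581114)])
tub 6.5190329218107
shaker 6.241512345679013
[ 0.53527058 -0.08754574  0.1       ] [ 0.03099067 -0.00995864  0.        ] -17.814452967429457
```

Run:
```python
from plant import manip
print(manip.finish_job())
```

```text
the job is handed in; nothing more can be done
None
```

The paddle is on the drive spindle, upright and fully down on the pan floor. I handed the job in at about 12.4 s.

- **Rack:** I pinched the vane, raised it about 3 mm and slid it 50 mm along the slot to the wide hole. It then lifted out with no side load.
- **Spindle:** I measured the spindle at (0.536, -0.086) m and the key at about -15.5° from two wrist views. With the tail turned to that angle, the paddle went down in small steps. It passed the key's height with no contact force, so it never sat on the key. The only contact was on the floor, at about 20 N, which I eased off before letting go.

**Last checks**
- **Height:** the vane's top triangulates to 96–101 mm, against about 100 mm when seated and 114 mm if it were stuck on the key. The 96 mm is at the tail end, where my pixel pick is the less certain one. The tool height on floor contact, 142.3 mm, agreed with what I expected.
- **Angle:** the tail read -17.8° in the final wrist view, against -15.6° in the gripper. That difference is within the key's tolerance and my pixel accuracy.
- **Bystanders:** the tub and the shaker look unmoved in the top view. The picture difference there was small, which I took as noise without checking it further.
- **Robot:** the gripper was clear and touching nothing when I handed in.

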